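# Clamp the ring vise and hold its plate at the pointer angle

## Robot

A 6-joint arm with a two-finger parallel gripper is mounted at the origin on the work surface. World frame = base frame: x ahead of the robot, y to its left, z up, the work surface at z = 0. Lengths are in m, angles in rad, forces in N, time in s.
With the tool pointing down it reaches from about 0.35 to 1 m from the base axis. Payload 7.1 kg.
Tool frame: the origin (TCP) lies midway between the tips of the shut fingers; the grasp point (between the pads) lies 19 mm behind it; z points along the fingers, y is the direction in which the jaws open and shut (so a half turn about z gives the same grasp; the last joint's range is limited). The gripper opens to 85 mm and grips with 20 to 120 N. Pads are 22 mm wide; open, the fingers measure 114 mm over their backs; the gripper's body (76 mm by 85 mm) begins 54 mm behind the grasp point. The pads swing forward as they close: fully open they stand 13 mm farther back than shut.
Start: joints at [-1.281, 0.423, 1.63, -0, 1.089, -0.019], TCP at [0.19, -0.595, 0.231] pointing down, gripper open.
Joint ranges: [-3, 3], [-0.9, 2.11], [0.09, 2.58], [-1.31, 4.45], [0.11, 2.69], [-2.54, 2.54]. Speed limits (rad/s): [2.39, 2.39, 3.01, 3.14, 3.14, 3.14].

## Interface

Orientations are given as [roll, pitch, yaw] about the fixed x, y, z axes, in that order (R = Rz(yaw) Ry(pitch) Rx(roll)).
In Python, from bench import ctrl, optics gives the robot as it stands. The module is installed in compiled form; this text tells all that it offers.
- The arm moves only by the tool apply_moves, never from a script. Its argument "steps" is one flat list of numbers, 5 for each row, row after row: the opening, from -1 (shut) to 1 (fully open), then the shift along the tool's x, y, z normalised to -1 to 1, where 1 is 0.4 m, then the turn about the tool's z normalised to -1 to 1, where 1 is 60 degrees. A call has exactly 8 rows; each row is the pose to reach, as a shift and turn from the pose commanded when the call began, along the tool's axes at that moment; what a row does not reach only later rows make up. A row lasts 1/8 s, in which the tool goes at most 62.5 mm and 10.7 degrees, less where a joint would pass 70% of its speed; a pose out of reach is approached as far as the arm can. A call with a number of a shift or a turn outside -1 to 1 is refused whole. A call with a gripper value outside its range is refused whole. The fingers move at their own pace and stop on an object; "grip_force" is the grip in N (left out, the last holds). Time passes only in rows, so rows that repeat a pose let the fingers close, or fill a call up. It gives the time, the measured TCP pose, the force and the opening at its end, in the units of the state.
- ctrl.read_state(): the state, without advancing time (a new reading comes with each control period).
- optics.read_camera(name): name is "side" or "top" or "wrist"; returns a dict with "image" (480x640x3 uint8, red, green, blue), "depth" (480x640 float32, m along the optical axis (not along the pixel's ray), 0 where there is no reading), "fov_y" (degrees; the focal length in pixels is half the picture's height over the tangent of half this angle, whatever the lens; pixels are square), "cx", "cy" (the principal point, pixels), "R" (3x3) and "t" (3): a world point X has camera coordinates R X + t. Camera axes: x right, y down, z forward; pixel columns grow to the right and rows downward; lengths in m; the calibration is good to about 2 mm. A picture is of the moment at which its call begins.
- ctrl.sign_off(): hands the job in, once; it reports no verdict.
The state is a dict: "t": time; "joint_pos": joint angles; "dq": joint speeds; "effort": joint torques, N m; "tcp_pos": TCP position; "ee_rot": TCP orientation; "ft_force": force on the tool from outside, world axes, zero at the start; "torque": the same for the moment, N m; "width": finger opening in m.
Only numpy, scipy, OpenCV 4.12 (cv2) and the standard library are available. Lean on these libraries where they do the work, as an engineer would, in place of code of your own. Each camera call takes 0.05 s, during which the arm holds its last target. There are 200 camera calls.

## Task

On the jeweller's bench, close the tilting ring vise: push its sliding jaw fully home against the wooden ring block, then swing the clamp lever on top of the jaw clockwise (seen from above) all the way to its stop. Only then raise the hinged plate by its lift bar until it is parallel with the brass pointer arm at its side, and finish while still holding it steady there in the gripper, since it falls shut if let go. Do not shift the pointer, and leave the mandrel, jar and hammer where they stand.

Things in the scene. Friction and masses are not known exactly. Their poses are not given: they have to be found in the camera images.
- rig: Fixed dark steel base, 220 (x) by 255 (y) by 12 mm thick; origin on the bench surface; x points from the lift bar to the hinge (away from the robot), y left, z up; only its yaw varies. In this frame the plate's hinge axis is along y at x = +90, z = 50 mm. On its right (y = -127 mm) stands a quarter arc of 8 mm steel bar, 150 mm radius about the hinge, top 204 mm above the bench.
- flap: Hinged aluminium plate, 180 mm wide, 10 mm thick, reaching 180 mm from the hinge to the robot; 0.4-0.7 kg, swings freely, falls shut. Origin on the hinge axis, mid thickness and width; x from lift bar to hinge, y along the hinge, z out of its upper face. Shut = level, upper face 55 mm above the bench; raised by a (to 1.3 rad) it is turned +a about y (pitch = a). The jaws sit on it.
- flap_bar (a point): Middle of the lift bar: round steel, 12 mm diameter, parallel to the hinge, on two side arms (inner faces 128 mm apart). At x = -225, y = 0, z = 0 mm in the flap frame; 39 mm gap between bar and plate edge; 50 mm above the bench when shut, nothing beneath. It can turn within a pinch of fingers that close across it.
- pointer: Brass pointer arm, flat bar 12 mm wide with diamond tip, 115 mm to the right of the plate's mid width, turning stiffly about the same hinge axis; origin on that axis, arm along its own -x. Turned up by b (0.5 to 0.95 rad) it is turned +b about y (pitch = b). The plate is at the mark when its x axis is parallel to the pointer's.
- pointer_tip (a point): Tip of the pointer arm, 172 mm from the hinge axis.
- jaw (a joint): Slide of the moving jaw along the flap's x axis, m: 0 = fully open, 0.045 = fully home against the wooden ring block (hard stop). It moves with about 3 N of friction and stays where it is left.
- jaw_top (a point): Middle of the sliding jaw's top: steel block 36 (along the slide) by 50 (across) by 24 mm high on the plate's upper face, 20 mm left of mid width; at x = -130 mm in the flap frame when fully open, -85 when home. Its sides can be gripped from above. Beyond it, to the hinge: wooden ring block (24 by 50 by 22 mm high, a 24 mm ring standing on it), fixed jaw (28 mm high).
- lever (a joint): Angle of the clamp lever on the jaw, rad: 0 = it points along -x of the flap (to the lift bar), grows clockwise from above, pi/2 = locked at its stop, pointing along +y of the flap (left). Pivot in the middle of the jaw's top, friction about 0.05 N m, stays where it is left. It travels with the jaw.
- lever_knob (a point): Middle of the top of the lever's upright black knob, 16 mm diameter, 28 mm tall, 55 mm from the pivot; top 62 mm above the plate's upper face. The arm is 10 mm wide and lies 34 to 42 mm above the plate's upper face, joining the knob's lower part; the hub on the pivot is 22 mm in diameter.
- mandrel: Bystander: steel ring mandrel, a slim cone 152 mm tall on a 72 mm foot; origin under its foot.
- jar: Bystander: glass jar with steel lid, 56 mm diameter, 65 mm tall; origin under its base.
- hammer: Bystander: hammer about 200 mm long lying on the bench to the left of the vise; handle towards its -x.

How it is judged:
On the way, in this order (a step that is already met when the one before it is completed fails the run):
1. the sliding jaw is fully home (value of joint jaw above 0.0415 m), for 0.2 s.
2. the clamp lever is at its stop with the jaw home (value of joint lever above 1.42 rad and value of joint jaw above 0.0415 m), for 0.2 s.
At the end, for the whole second after the job is handed in: The fingers hold the plate still, within 0.06 rad (3.4 degrees) of parallel with the pointer arm, nothing else propping it; the jaw is within 3.5 mm of home and the lever within 0.15 rad of its stop (all of step 2 and angle between the x axis of flap and the x axis of pointer, either way round below 0.06 rad and angular speed of flap below 0.1 rad/s and contact force between flap and the fingers above 0.5 N and contact force between flap and mandrel below 0.1 N and contact force between flap and jar below 0.1 N and contact force between flap and hammer below 0.1 N); the arm keeps its last pose, push and grip.
It fails at once if the plate is raised (over 0.12 rad) before the lever is at its stop (angle between flap's own z axis and vertical above 0.12 rad and value of joint lever below 1.42 rad).
It fails at once if the pointer tip is shifted by more than 6 mm (distance of pointer_tip from where it was at the start of the episode above 0.006 m).
It fails at once if the mandrel is moved by more than 30 mm (distance of mandrel from where it was at the start of the episode above 0.03 m).
It fails at once if the jar is moved by more than 30 mm (distance of jar from where it was at the start of the episode above 0.03 m).
It fails at once if the hammer is moved by more than 30 mm (distance of hammer from where it was at the start of the episode above 0.03 m).
It also fails if it takes over 70 s, if anything falls off the work surface, if the arm or the gripper's body presses on something with over 40 N, if the wrist force passes 120 N, or if a joint passes its speed limit or range.

## Working session

There is one attempt and no reset: what is moved stays moved. The work goes in short steps, Python scripts to look and compute and a tool call to move; the robot and the scene stay as the last step left them, time stands still between calls to the robot, and variables do not carry over. Pictures are saved under pics/ and viewed, about 8 in all and at most 12, crops included, and the job is handed in when it is done.

Besides the shell and the picture viewer there is one more tool, called after "Emit:" as name(argument=value, ...), one argument or row to a line, values as JSON. apply_moves: Moves the arm, as the interface text tells. Its arguments: {"type":"object","properties":{"steps":{"type":"array","items":{"type":"number","minimum":-1,"maximum":1}},"grip_force":{"type":"number"}},"required":["steps"]}

```bash
mkdir -p pics; cat > h.py <<'E'
import numpy as np, cv2
from bench import ctrl, optics
def cam(n):
    c=optics.read_camera(n); c['f']=240/np.tan(np.radians(c['fov_y'])/2); c['R']=np.array(c['R']); c['t']=np.array(c['t']); return c
def pts(c):
    v,u=np.mgrid[0:480,0:640]; z=c['depth']
    P=np.stack([(u-c['cx'])/c['f']*z,(v-c['cy'])/c['f']*z,z],-1)
    return (P-c['t'])@c['R']
def save(c,n): cv2.imwrite('pics/'+n,c['image'][...,::-1])
def ray(c,u,v,h):
    d=c['R'].T@np.array([(u-c['cx'])/c['f'],(v-c['cy'])/c['f'],1]); o=-c['R'].T@c['t']
    return o+d*(h-o[2])/d[2]
E
python3 - <<'E'
from h import *
print(ctrl.read_state())
for n in('top','side'):
    c=cam(n); save(c,n+'0.png'); print(n,c['fov_y'],-c['R'].T@c['t'],c['R'][2]); np.save(n+'.npy',pts(c))
E
```

```text
{'t': 0.0, 'joint_pos': array([-1.28097960e+00,  4.23843638e-01,  1.63072741e+00, -2.06224511e-05,
        1.08857736e+00, -1.89676966e-02]), 'dq': array([ 0.00017238, -0.00033683, -0.00027694,  0.00024351, -0.00014052,
       -0.00024216]), 'effort': array([ 3.95161464e-03, -5.57376623e+01, -2.81742811e+01,  9.23519224e-05,
        7.33393827e-03, -1.43408818e-05]), 'tcp_pos': array([ 0.18981582, -0.59488878,  0.23052924]), 'ee_rot': array([-3.14003683e+00, -1.12547559e-05,  3.08793991e-01]), 'ft_force': array([-0.27482872, -1.42242751, -0.16921565]), 'torque': array([ 0.02089739, -0.00660038,  0.0159612 ]), 'width': 0.08562882740872294}
top 53.89097031885059 [0.3985585  0.03477869 1.1091013 ] [ 0.2046218  -0.00161524 -0.97883978]
side 48.832116694948446 [ 0.2581472  -0.61382657  0.67671684] [ 0.37615817  0.68731599 -0.62137087]
```

View pics/top0.png

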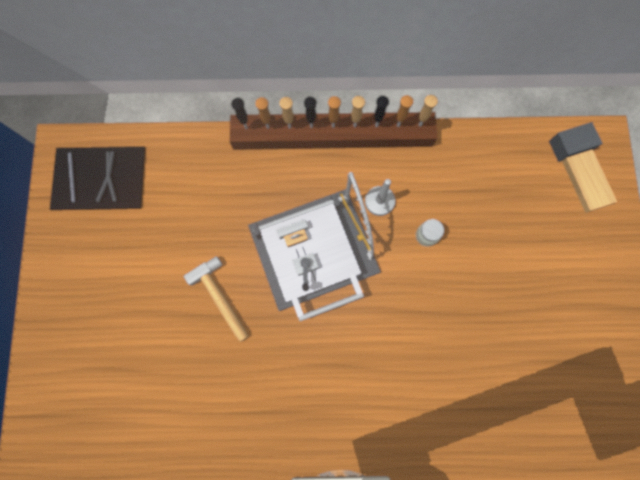

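View pics/side0.png

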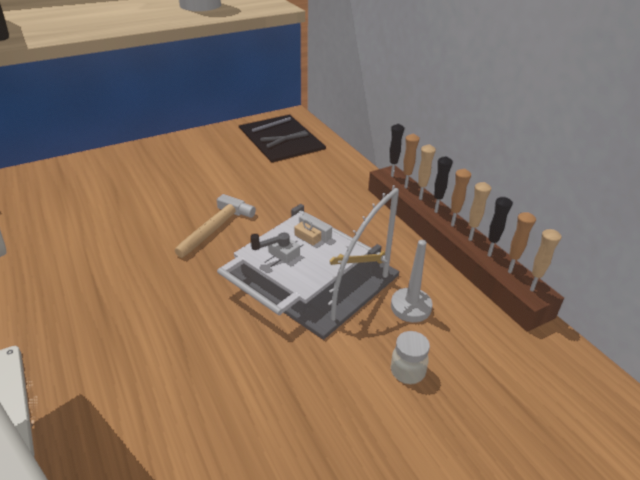

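The top view shows the plate around (310,250), the bar from (299,317) to (362,293), the knob near (306,287) and the brass pointer from (342,198) to (362,240). The side view shows the brass pointer at (335-383,259) and the knob at (255,241). The rig is yawed about +18°.

```bash
python3 - <<'E'
from h import *
for n in('top','side'):
    P=np.load(n+'.npy'); im=cv2.imread(f'pics/{n}0.png'); hsv=cv2.cvtColor(im,cv2.COLOR_BGR2HSV)
    roi=np.zeros((480,640),bool)
    if n=='top': roi[170:330,240:385]=1
    else: roi[180:335,215:400]=1
    m=roi&(abs(P[...,2]-.055)<.004)&(hsv[...,1]<60)&(hsv[...,2]>120)
    k=cv2.morphologyEx(m.astype(np.uint8),cv2.MORPH_OPEN,np.ones((5,5)))
    q=P[k>0]; r=cv2.minAreaRect((q[:,:2]*1000).astype(np.float32)); print(n,'plate',len(q),np.median(q[:,2]),r,cv2.boxPoints(r).round(0).tolist())
    # dark base
    b=roi&(abs(P[...,2]-.012)<.006)&(hsv[...,2]<110)&(hsv[...,1]<90)
    b=cv2.morphologyEx(b.astype(np.uint8),cv2.MORPH_OPEN,np.ones((3,3)))
    q=P[b>0]
    if len(q): r=cv2.minAreaRect((q[:,:2]*1000).astype(np.float32)); print('base',len(q),r)
    # knob
    kn=roi&(hsv[...,2]<70)&(P[...,2]>.095)&(P[...,2]<.13)
    q=P[kn]; print('knob',len(q),q.mean(0) if len(q) else '', q.max(0) if len(q) else '')
    br=roi&(hsv[...,1]>110)&(P[...,2]>.06)
    nl,lab,st,ce=cv2.connectedComponentsWithStats(br.astype(np.uint8))
    for i in range(1,nl):
        if st[i,4]>15:
            q=P[lab==i]; c=np.median(q,0); u,s,v=np.linalg.svd(q-c,full_matrices=False); print('brass/wood',st[i].tolist(),c,v[0],q[q[:,2].argmax()],q[q[:,2].argmin()])
    for nm,z0,z1 in(('jar',.06,.07),):
        pass
E
python3 - <<'E'
import cv2
a=cv2.imread('pics/top0.png')[165:335,235:405]; b=cv2.imread('pics/side0.png')[170:340,210:440]
a=cv2.resize(a,None,fx=3.4,fy=3.4,interpolation=3);cv2.imwrite('pics/topc.png',a)
E
```

```text
top plate 3791 0.05448589938499202 ((578.7882690429688, 51.73656463623047), (235.66737365722656, 179.43734741210938), 20.05791664123535) [[437.0, 96.0], [499.0, -73.0], [720.0, 8.0], [659.0, 176.0]]
base 566 ((590.29052734375, -25.414306640625), (121.54911804199219, 271.6202087402344), 66.82366943359375)
knob 0  
brass/wood [343, 200, 27, 49, 132] [ 0.63318379 -0.04780042  0.10806971] [-0.33953796  0.02418917  0.94028126] [0.3985585  0.03477869 1.1091013 ] [ 0.70826127 -0.02119216  0.06024732]
side plate 4705 0.05503623191291378 ((577.4771728515625, 51.736724853515625), (237.02993774414062, 182.12149047851562), 20.337221145629883) [[435.0, 96.0], [498.0, -75.0], [720.0, 8.0], [657.0, 178.0]]
base 3628 ((615.2905883789062, 39.51579284667969), (219.150390625, 234.9154052734375), 20.27041244506836)
knob 86 [0.51011683 0.0627908  0.10779975] [0.51850586 0.06942499 0.11861101]
brass/wood [331, 255, 12, 8, 43] [ 0.59685731 -0.06573825  0.12843134] [-0.83824473 -0.44042663  0.32151229] [ 0.58969732 -0.06842846  0.13713806] [ 0.61557794 -0.05068504  0.12013215]
brass/wood [349, 254, 31, 8, 146] [ 0.66899931 -0.03971149  0.08339811] [-0.82383849 -0.30264051  0.47926909] [ 0.63211005 -0.05278208  0.11097499] [ 0.71031029 -0.02312162  0.06069179]
```

View pics/topc.png

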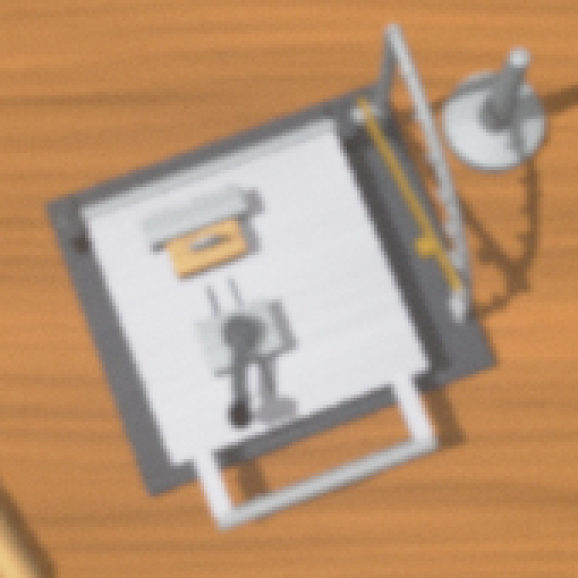

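The crop confirms a yaw of about 20.2°. The bar middle is at (0.473, 0.013), the hinge is at (0.684, 0.091) and the pointer is at about 0.54 rad. The lever starts swung slightly left. I'll move above the bar and turn so that tool y lies along flap x.

Emit:
apply_moves(
  steps=[-1, 0.075, -0.08, -0.04, -0.1, -1, 0.15, -0.16, -0.075, -0.2, -1, 0.23, -0.25, -0.075, -0.3, -1, 0.31, -0.33, -0.075, -0.4, -1, 0.38, -0.41, -0.075, -0.5, -1, 0.46, -0.5, -0.075, -0.6, -1, 0.53, -0.57, -0.075, -0.7, -1, 0.6, -0.65, -0.075, -0.75],
  grip_force=40,
)

```text
t: 1.1
tcp_pos: [0.34, -0.2735, 0.2612]
ee_rot: [-3.142, -0.0, 1.096]
ft_force: [0.3, -0.3, 0.5]
width: -0.0001
```

```bash
cat >> h.py <<'E'
YAW=.353; O=np.array([.684,.0907,.05]); ex=np.array([np.cos(YAW),np.sin(YAW),0]); ey=np.array([-ex[1],ex[0],0])
def loc(P): d=np.asarray(P)-O; return np.stack([d@ex,d@ey,d[...,2]],-1)
def tool():
    from scipy.spatial.transform import Rotation as Ro
    s=ctrl.read_state(); return s,np.array(s['tcp_pos']),Ro.from_euler('xyz',s['ee_rot']).as_matrix()
def togo(l):
    s,p,R=tool(); w=O+l[0]*ex+l[1]*ey+[0,0,l[2]]; return (R.T@(w-p)/.4).round(4)
E
python3 - <<'E'
from h import *
s,p,R=tool(); print(s['t'],p,s['ee_rot'],s['ft_force'])
yw=s['ee_rot'][2]; print('turn deg',np.degrees(yw-(YAW+np.pi/2)), 'to go to bar+.2', togo([-.225,0,.2]))
L=loc(np.load('side.npy')); hsv=cv2.cvtColor(cv2.imread('pics/side0.png'),cv2.COLOR_BGR2HSV)
m=(hsv[...,1]>110)&(abs(L[...,1]+.115)<.02)&(L[...,2]>.012)&(L[...,0]<0)&(L[...,0]>-.2)
q=L[m]; print('ptr n',len(q),np.polyfit(-q[:,0],q[:,2],1),np.arctan2(np.median(q[:,2]/-q[:,0]),1))
for n in('top','side'):
    L=loc(np.load(n+'.npy'))
    m=(L[...,2]>.020)&(L[...,2]<.034)&(abs(L[...,1]-.02)<.035)&(L[...,0]>-.16)&(L[...,0]<-.075)
    q=L[m]; print(n,'jaw',len(q),np.percentile(q,[3,50,97],axis=0).round(4).tolist())
    m=(L[...,2]>.055)&(L[...,2]<.08)&(abs(L[...,1]-.03)<.06)&(L[...,0]>-.21)&(L[...,0]<-.14)
    q=L[m]; print('knob',len(q),np.percentile(q,[5,50,95],axis=0).round(4).tolist() if len(q) else '')
    m=(L[...,2]>.034)&(L[...,2]<.05)&(abs(L[...,1]-.03)<.06)&(L[...,0]>-.21)&(L[...,0]<-.09)
    q=L[m]; print('lever',len(q),np.percentile(q,[5,50,95],axis=0).round(4).tolist() if len(q) else '')
c=cam('top');print('knobray',loc(ray(c,305,284.5,.117)),'hub',loc(ray(c,306.5,262.5,.098)))
E
```

```text
1.1 [ 0.33996606 -0.27350863  0.26123229] [-3.14156573e+00 -5.40519331e-05  1.09632917e+00] [ 0.30693315 -0.26383018  0.51041917]
turn deg -47.41037557169948 to go to bar+.2 [ 0.7888 -0.0316  0.0281]
ptr n 188 [0.56901473 0.00109189] 0.5288045306709286
top jaw 262 [[-0.1354, -0.0041, 0.024], [-0.1189, 0.0156, 0.0282], [-0.1011, 0.0435, 0.0322]]
knob 44 [[-0.1765, 0.0317, 0.0627], [-0.1701, 0.0382, 0.0664], [-0.1643, 0.0442, 0.0691]]
lever 149 [[-0.1587, 0.0119, 0.0429], [-0.1272, 0.0249, 0.0464], [-0.1101, 0.0348, 0.0491]]
side jaw 300 [[-0.1368, -0.0055, 0.0204], [-0.1276, 0.0068, 0.0281], [-0.102, 0.0338, 0.0322]]
knob 81 [[-0.1778, 0.0307, 0.0569], [-0.1728, 0.035, 0.0658], [-0.1652, 0.042, 0.0689]]
lever 304 [[-0.1749, 0.0106, 0.0365], [-0.1339, 0.0252, 0.0458], [-0.1129, 0.0357, 0.0488]]
knobray [-0.16694618  0.03771914  0.067     ] hub [-0.1210694   0.01764542  0.048     ]
```

Emit:
apply_moves(
  steps=[-1, 0.11, 0.008, 0.0, -0.1, -1, 0.22, 0.015, 0.0, -0.2, -1, 0.34, 0.023, 0.01, -0.31, -1, 0.46, 0.03, 0.02, -0.42, -1, 0.57, 0.04, 0.04, -0.53, -1, 0.68, 0.047, 0.06, -0.64, -1, 0.79, 0.054, 0.1, -0.74, -1, 0.89, 0.061, 0.153, -0.79],
)

```text
t: 2.15
tcp_pos: [0.5255, 0.0318, 0.1998]
ee_rot: [3.141, 0.0, 1.924]
ft_force: [0.3, -0.4, 0.1]
width: 0.0
```

```bash
python3 - <<'E'
from h import *
s,p,R=tool(); print(s['t'],loc(p),s['ee_rot'],s['ft_force'], 'to push start',togo([-.170,0,.012]))
c=cam('wrist');save(c,'w1.png')
E
```

```text
2.15 [-0.16910182 -0.00044696  0.14980064] [3.14076039e+00 2.88328681e-04 1.92422561e+00] [ 0.31259372 -0.37875821  0.06896255] to push start [ 0.0012 -0.0025  0.3445]
```

View pics/w1.png

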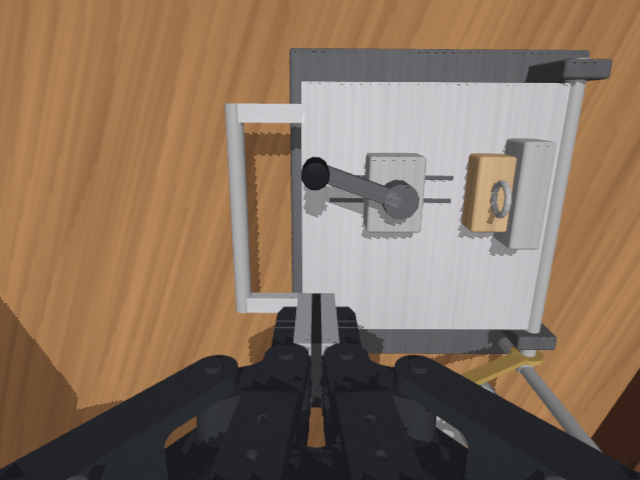

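The wrist view shows the lever and knob at (315,173), the hub at (400,200), the jaw at (395,193) and the wooden block at (490,190). The shut fingers are clear of the lever. Next I descend and start pushing.

Emit:
apply_moves(
  steps=[-1, 0, 0, 0.1, 0, -1, 0, 0, 0.2, 0, -1, 0, 0, 0.3, 0, -1, 0, 0, 0.344, 0, -1, 0, 0, 0.344, 0, -1, 0, 0.03, 0.344, 0, -1, 0, 0.06, 0.344, 0, -1, 0, 0.085, 0.344, 0],
)

```text
t: 3.2
tcp_pos: [0.5578, 0.0422, 0.0636]
ee_rot: [3.141, 0.001, 1.922]
ft_force: [-2.9, -2.1, 2.9]
width: 0.0
```

```bash
python3 - <<'E'
from h import *
s,p,R=tool(); print(s['t'],loc(p),s['ft_force'],togo([-.1175,0,.012]))
E
```

```text
3.2 [-0.13522053 -0.00183115  0.01356695] [-2.86732886 -2.10436083  2.86995862] [0.0047 0.0443 0.004 ]
```

Emit:
apply_moves(
  steps=[-1, 0, 0.01, 0, 0, -1, 0, 0.018, 0, 0, -1, 0, 0.025, 0, 0, -1, 0, 0.031, 0, 0, -1, 0, 0.035, 0, 0, -1, 0, 0.038, 0, 0, -1, 0, 0.041, 0, 0, -1, 0, 0.041, 0, 0],
)

```text
t: 4.2
tcp_pos: [0.572, 0.0477, 0.0625]
ee_rot: [3.141, -0.0, 1.921]
ft_force: [-2.8, -1.5, 1.5]
width: -0.0002
```

```bash
python3 - <<'E'
from h import *
s,p,R=tool(); print(s['t'],loc(p),s['ft_force'],ex@s['ft_force'])
c=cam('wrist');save(c,'w2.png');L=loc(pts(c))
m=(L[...,2]>.026)&(L[...,2]<.031)&(abs(L[...,1]-.02)<.03)&(L[...,0]>-.16)&(L[...,0]<-.02)
q=L[m]; print(len(q),np.percentile(q,[2,50,98],axis=0).round(4).tolist())
E
```

```text
4.2 [-0.11992142 -0.00159532  0.0124934 ] [-2.80594282 -1.52731603  1.49305863] -3.1609429187836238
17670 [[-0.1162, -0.0037, 0.0261], [-0.0724, 0.0294, 0.028], [-0.0418, 0.0447, 0.0306]]
```

View pics/w2.png

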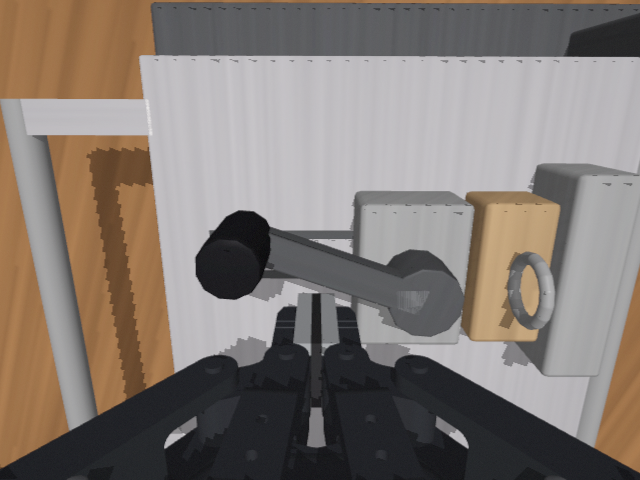

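The wrist view shows the jaw (355-470, 195-340) nearly touching the wooden block (from 470). The force is still only sliding friction, so I'll push a little further.

Emit:
apply_moves(
  steps=[-1, 0, 0.003, 0, 0, -1, 0, 0.006, 0, 0, -1, 0, 0.009, 0, 0, -1, 0, 0.011, 0, 0, -1, 0, 0.013, 0, 0, -1, 0, 0.014, 0, 0, -1, 0, 0.015, 0, 0, -1, 0, 0.015, 0, 0],
)

```text
t: 5.25
tcp_pos: [0.5759, 0.0492, 0.0624]
ee_rot: [-3.138, -0.0, 1.922]
ft_force: [-7.9, -3.7, 6.9]
width: 0.0001
```

```bash
python3 - <<'E'
from h import *
s,p,R=tool(); print(s['t'],loc(p),s['ft_force'],ex@s['ft_force'])
E
```

```text
5.25 [-0.11576666 -0.00158042  0.01238037] [-7.91199097 -3.70339486  6.90765976] -8.704452826866255
```

Emit:
apply_moves(
  steps=[-1, 0, 0.002, 0, 0, -1, 0, 0.004, 0, 0, -1, 0, 0.006, 0, 0, -1, 0, 0.008, 0, 0, -1, 0, 0.008, 0, 0, -1, 0, 0.008, 0, 0, -1, 0, 0.008, 0, 0, -1, 0, 0.008, 0, 0],
)

```text
t: 6.25
tcp_pos: [0.5762, 0.0493, 0.0622]
ee_rot: [-3.132, -0.001, 1.922]
ft_force: [-15.7, -8.2, 15.6]
width: -0.0001
```

```bash
python3 - <<'E'
from h import *
s,p,R=tool(); print(s['t'],loc(p),s['ft_force'],ex@s['ft_force'])
E
```

```text
6.25 [-0.11547018 -0.00153366  0.01222718] [-15.70935063  -8.19358918  15.6360357 ] -17.573350422410513
```

The force rose to 17.6 N with only 0.3 mm of motion, so the jaw is home on its hard stop. I back off and rise to lever-arm height.

Emit:
apply_moves(
  steps=[-1, 0, -0.01, 0, 0, -1, 0, -0.03, 0, 0, -1, 0, -0.05, 0, 0, -1, 0, -0.05, -0.02, 0, -1, 0, -0.05, -0.04, 0, -1, 0, -0.05, -0.06, 0, -1, 0, -0.05, -0.06, 0, -1, 0, -0.05, -0.06, 0],
)

```text
t: 7.25
tcp_pos: [0.5618, 0.044, 0.0866]
ee_rot: [3.141, 0.0, 1.922]
ft_force: [0.2, 0.7, 0.2]
width: -0.0002
```

```bash
python3 - <<'E'
from h import *
s,p,R=tool(); print(s['t'],loc(p),s['ft_force'],s['ee_rot'])
c=cam('wrist');save(c,'w3.png');L=loc(pts(c))
for nm,a,b,x0,x1 in(('jawtop',.026,.031,-.11,-.064),('knob',.060,.072,-.17,-.10)):
    m=(L[...,2]>a)&(L[...,2]<b)&(L[...,1]>.017)&(L[...,1]<.06)&(L[...,0]>x0)&(L[...,0]<x1)
    q=L[m]; print(nm,len(q),np.percentile(q,[2,50,98],axis=0).round(4).tolist() if len(q) else '')
c=cam('top');save(c,'t3.png');L=loc(pts(c))
m=(L[...,2]>.055)&(L[...,2]<.075)&(L[...,1]>.02)&(L[...,1]<.06)&(L[...,0]>-.17)&(L[...,0]<-.10);q=L[m];print(len(q),q.mean(0) if len(q) else '')
for th in np.linspace(.3,np.pi/2,8):
    d=.0125*np.sin(th)+.011*np.cos(th)+.005
    P=np.array([-.085,.02])+.042*np.array([-np.cos(th),np.sin(th)])-d*np.array([np.sin(th),np.cos(th)])
    print(round(th,2),P.round(4),((P-loc(p)[:2])/.4).round(3))
E
```

```text
7.25 [-0.13077124 -0.00159298  0.03658774] [0.23710025 0.66882244 0.21286252] [3.14138841e+00 6.42888733e-05 1.92150376e+00]
jawtop 4898 [[-0.1015, 0.0224, 0.0263], [-0.0827, 0.0361, 0.0285], [-0.0646, 0.0447, 0.03]]
knob 2422 [[-0.1428, 0.032, 0.0614], [-0.1358, 0.0396, 0.0664], [-0.129, 0.046, 0.0677]]
0 
0.3 [-0.1308  0.0141] [-0.     0.039]
0.48 [-0.1317  0.0212] [-0.002  0.057]
0.66 [-0.1313  0.029 ] [-0.001  0.077]
0.84 [-0.1291  0.037 ] [0.004 0.097]
1.03 [-0.1251  0.0448] [0.014 0.116]
1.21 [-0.1192  0.0519] [0.029 0.134]
1.39 [-0.1115  0.0578] [0.048 0.149]
1.57 [-0.1025  0.062 ] [0.071 0.159]
```

View pics/w3.png

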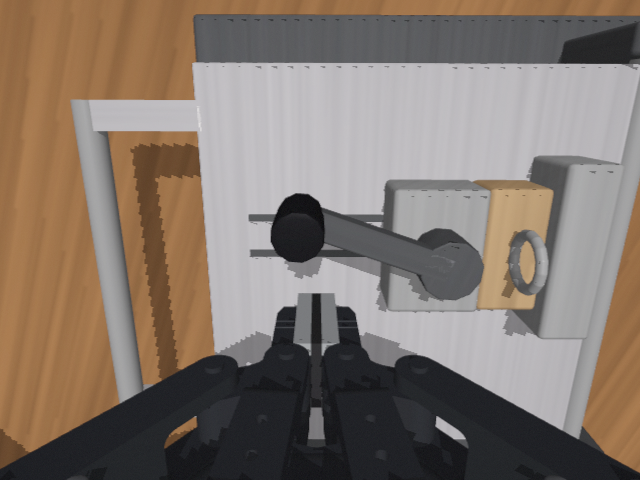

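The wrist view shows the jaw touching the wood at (480,245) and the knob at (297,230). Now the lever sweep.

Emit:
apply_moves(
  steps=[-1, 0.02, 0, 0, 0, -1, 0.039, 0, 0, 0, -1, 0.057, -0.002, 0, 0, -1, 0.072, -0.001, 0, 0, -1, 0.085, 0.001, 0, 0, -1, 0.097, 0.004, 0, 0, -1, 0.107, 0.009, 0, 0, -1, 0.116, 0.014, 0, 0],
)

```text
t: 8.35
tcp_pos: [0.5511, 0.0897, 0.0865]
ee_rot: [-3.141, -0.0, 1.921]
ft_force: [0.1, -2.1, 0.3]
width: 0.0002
```

Emit:
apply_moves(
  steps=[-1, 0.01, 0.007, 0, 0, -1, 0.018, 0.015, 0, 0, -1, 0.026, 0.025, 0, 0, -1, 0.033, 0.034, 0, 0, -1, 0.038, 0.045, 0, 0, -1, 0.043, 0.057, 0, 0, -1, 0.043, 0.057, 0, 0, -1, 0.043, 0.057, 0, 0],
)

```text
t: 9.35
tcp_pos: [0.5668, 0.1134, 0.0865]
ee_rot: [3.141, 0.0, 1.921]
ft_force: [0.7, -1.8, -0.2]
width: 0.0002
```

```bash
python3 - <<'E'
from h import *
s,p,R=tool(); print(s['t'],loc(p),s['ft_force'],'fx,fy loc',ex@s['ft_force'],ey@s['ft_force'])
c=cam('wrist');save(c,'w4.png')
E
```

```text
9.35 [-0.10209836  0.0617834   0.03651932] [ 0.67640108 -1.83779198 -0.21057278] fx,fy loc -0.000657064503730065 -1.9583149216636495
```

View pics/w4.png

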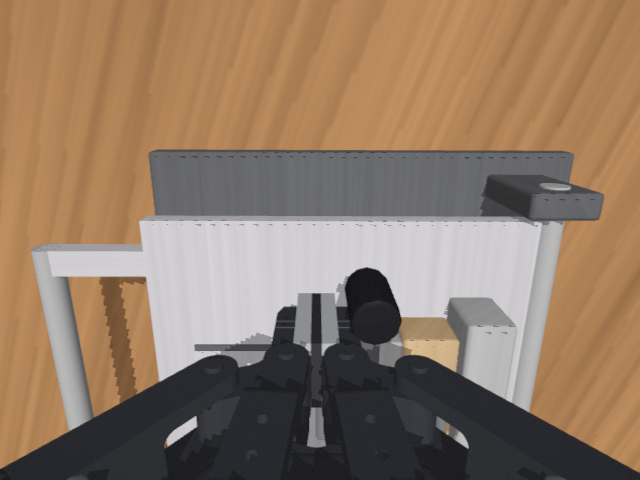

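The knob at (373,310) sits against the finger's front and no stop force shows yet. I'll push it further along +x.

Emit:
apply_moves(
  steps=[-1, 0, 0.003, 0, 0, -1, 0, 0.006, 0, 0, -1, 0, 0.009, 0, 0, -1, 0, 0.012, 0, 0, -1, 0, 0.015, 0, 0, -1, 0, 0.017, 0, 0, -1, 0, 0.017, 0, 0, -1, 0, 0.017, 0, 0],
)

```text
t: 10.4
tcp_pos: [0.5681, 0.1142, 0.0859]
ee_rot: [-3.131, -0.001, 1.922]
ft_force: [-14.2, -9.8, 11.2]
width: 0.0001
```

```bash
python3 - <<'E'
from h import *
s,p,R=tool(); print(s['t'],loc(p),s['ft_force'],'fx,fy loc',ex@s['ft_force'],ey@s['ft_force'])
c=cam('wrist');L=loc(pts(c))
m=(L[...,2]>.062)&(L[...,2]<.072)&(L[...,1]>.05)&(L[...,1]<.1)&(L[...,0]>-.13)&(L[...,0]<-.05)&(c['image'].max(-1)<60)
q=L[m]; print(len(q),np.percentile(q,[2,50,98],axis=0).round(4).tolist() if len(q) else '')
E
```

```text
10.4 [-0.10063111  0.06214716  0.0358565 ] [-14.22846519  -9.7612346   11.20309852] fx,fy loc -16.72573424450417 -4.240369858922798
2524 [[-0.1117, 0.0684, 0.0624], [-0.0851, 0.0751, 0.0663], [-0.077, 0.0825, 0.0696]]
```

The stop is reached: 16.7 N, and the knob sits at about (-0.084, 0.075) in the flap frame. I retreat, rise and move over the lift bar with the fingers part open.

Emit:
apply_moves(
  steps=[-1, 0, -0.015, 0, 0, -1, 0, -0.04, 0, 0, -1, 0, -0.06, -0.08, 0, -1, 0, -0.08, -0.16, 0, -0.06, -0.05, -0.16, -0.16, 0, -0.06, -0.1, -0.24, -0.16, 0, -0.06, -0.155, -0.32, -0.16, 0, -0.06, -0.155, -0.325, -0.16, 0],
  grip_force=60,
)

```text
t: 11.45
tcp_pos: [0.4705, 0.0119, 0.1505]
ee_rot: [-3.141, -0.001, 1.919]
ft_force: [0.8, 0.6, 0.0]
width: 0.0401
```

```bash
python3 - <<'E'
from h import *
s,p,R=tool(); print(s['t'],loc(p),s['ft_force'],s['width'],s['ee_rot'])
c=cam('wrist');save(c,'w5.png');L=loc(pts(c))
m=(abs(L[...,2])<.012)&(abs(L[...,1])<.06)&(L[...,0]>-.245)&(L[...,0]<-.2)&(c['image'].min(-1)>90)
q=L[m]; print('bar',len(q),np.percentile(q,[2,50,98],axis=0).round(4).tolist() if len(q) else '')
m=(abs(L[...,2]-.067)<.004)&(c['image'].max(-1)<60)&(L[...,0]>-.12)&(L[...,1]>.05);q=L[m];print('knob',len(q),np.median(q,0) if len(q) else '')
print('togo',togo([-.224,0,-.02]))
E
```

```text
11.45 [-2.27590804e-01 -1.45474809e-04  1.00479598e-01] [0.80561396 0.59677463 0.02699258] 0.04005778055159263 [-3.14083820e+00 -5.92845381e-04  1.91916831e+00]
bar 3764 [[-0.23, -0.0572, 0.0008], [-0.2243, 0.0071, 0.0047], [-0.2187, 0.0582, 0.0066]]
knob 0 
togo [-0.0004  0.0059  0.3017]
```

View pics/w5.png

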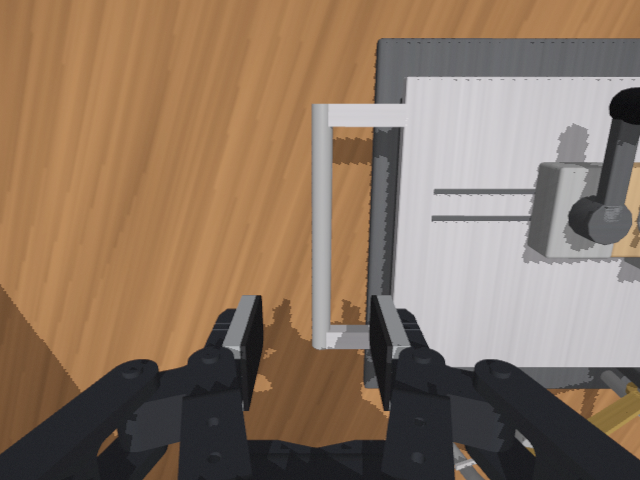

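The wrist view shows the bar at column 321, between the pads at columns 250 and 380, and the lever pointing left. I descend and pinch.

Emit:
apply_moves(
  steps=[-0.06, 0, 0.008, 0.1, 0, -0.06, 0, 0.008, 0.2, 0, -0.06, 0, 0.008, 0.27, 0, -0.06, 0, 0.008, 0.3, 0, -0.06, 0, 0.008, 0.3, 0, -1, 0, 0.008, 0.3, 0, -1, 0, 0.008, 0.3, 0, -1, 0, 0.008, 0.3, 0],
)

```text
t: 12.5
tcp_pos: [0.4733, 0.0135, 0.0314]
ee_rot: [-3.139, -0.001, 1.922]
ft_force: [-6.9, -4.6, 7.9]
width: 0.0098
```

```bash
python3 - <<'E'
from h import *
s,p,R=tool(); print(s['t'],loc(p),s['ft_force'],s['width'])
b=.525
for a in np.linspace(0,b,17)[1:]:
    print(round(a,3),'y %.4f z %.4f'%(.225*(1-np.cos(a))/.4,-.225*np.sin(a)/.4))
E
```

```text
12.5 [-0.22435662  0.00039629 -0.01858647] [-6.89258388 -4.6088622   7.85488525] 0.00979265482008473
0.033 y 0.0003 z -0.0185
0.066 y 0.0012 z -0.0369
0.098 y 0.0027 z -0.0553
0.131 y 0.0048 z -0.0736
0.164 y 0.0076 z -0.0919
0.197 y 0.0109 z -0.1100
0.23 y 0.0148 z -0.1281
0.262 y 0.0193 z -0.1460
0.295 y 0.0243 z -0.1637
0.328 y 0.0300 z -0.1813
0.361 y 0.0362 z -0.1986
0.394 y 0.0430 z -0.2158
0.427 y 0.0504 z -0.2327
0.459 y 0.0583 z -0.2494
0.492 y 0.0668 z -0.2658
0.525 y 0.0758 z -0.2819
```

The pinch is firm. I raise it along the arc.

Emit:
apply_moves(
  steps=[-1, 0, 0.0003, -0.0185, 0, -1, 0, 0.0012, -0.037, 0, -1, 0, 0.0027, -0.055, 0, -1, 0, 0.005, -0.074, 0, -1, 0, 0.0076, -0.092, 0, -1, 0, 0.011, -0.11, 0, -1, 0, 0.015, -0.128, 0, -1, 0, 0.0193, -0.146, 0],
)

```text
t: 13.5
tcp_pos: [0.48, 0.016, 0.0893]
ee_rot: [-3.137, -0.001, 1.922]
ft_force: [-4.4, -5.3, -3.1]
width: 0.0101
```

```bash
python3 - <<'E'
from h import *
s,p,R=tool(); print(s['t'],loc(p),s['ft_force'],s['width'])
E
```

```text
13.5 [-0.21724482  0.00040161  0.0392556 ] [-4.41278975 -5.33818003 -3.09203357] 0.010082530620288398
```

Next is the second half: y +0.0565, z −0.136.

Emit:
apply_moves(
  steps=[-1, 0, 0.005, -0.0177, 0, -1, 0, 0.0107, -0.035, 0, -1, 0, 0.017, -0.0526, 0, -1, 0, 0.0237, -0.07, 0, -1, 0, 0.031, -0.0867, 0, -1, 0, 0.039, -0.103, 0, -1, 0, 0.0475, -0.12, 0, -1, 0, 0.0565, -0.136, 0],
)

```text
t: 14.5
tcp_pos: [0.4999, 0.0232, 0.1434]
ee_rot: [-3.134, -0.001, 1.922]
ft_force: [-9.1, -7.8, 2.1]
width: 0.0099
```

```bash
python3 - <<'E'
from h import *
s,p,R=tool(); print(s['t'],loc(p),s['ft_force'],s['width'])
print('angle from tcp',np.arcsin((loc(p)[2]+.0186)/.225))
for n in('side','top'):
    c=cam(n);save(c,n+'9.png');L=loc(pts(c));hsv=cv2.cvtColor(c['image'],cv2.COLOR_RGB2HSV)
    m=(hsv[...,1]>110)&(abs(L[...,1]+.115)<.02)&(L[...,2]>.012)&(L[...,0]<-.02)&(L[...,0]>-.2)
    q=L[m]; 
    if len(q)>10: print(n,'ptr',len(q),np.arctan(np.polyfit(-q[:,0],q[:,2],1)),np.median(np.arctan2(q[:,2],-q[:,0])))
    # plate upper face: bare strip right of jaws, robust line fit
    m=(hsv[...,1]<60)&(hsv[...,2]>110)&(L[...,1]<-.02)&(L[...,1]>-.085)&(L[...,0]<-.02)&(L[...,0]>-.15)&(L[...,2]>.01)&(L[...,2]<.1)
    q=L[m]; 
    if len(q)>30:
        for _ in range(4):
            k=np.polyfit(-q[:,0],q[:,2],1); e=q[:,2]-np.polyval(k,-q[:,0]); q=q[abs(e)<max(.003,1.5*e.std())]
        print(n,'plate',len(q),np.arctan(k[0]),'offset',k[1],e.std())
E
```

```text
14.5 [-0.19608837  0.00031304  0.09344803] [-9.13473492 -7.84391569  2.08475786] 0.00989664087535993
angle from tcp 0.5212808371161161
side ptr 217 [0.51776362 0.00063419] 0.5253427646784381
side plate 752 0.5083308272136997 offset 0.006016587768033742 0.0004621755052466616
top ptr 64 [0.50679569 0.00373099] 0.5682963936943393
top plate 673 0.5111811668489554 offset 0.005295255606487179 0.0013388162161369211
```

View pics/side9.png

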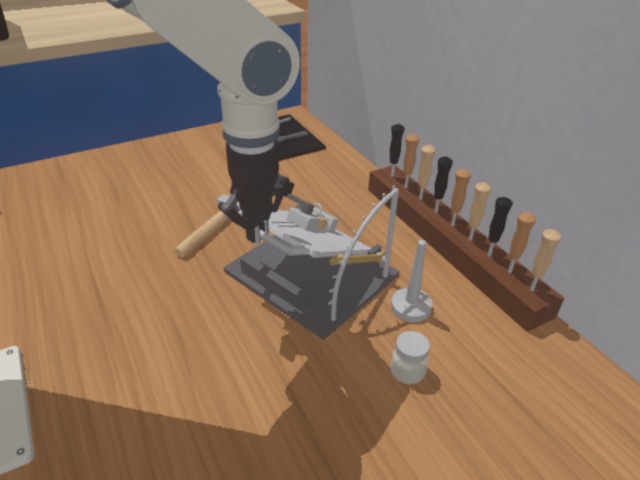

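The side view shows the plate raised in the gripper. Its angle is about 0.51 rad (0.52 from the arm) against about 0.52 for the pointer, which has not moved. I hold briefly, check it is steady, then hand in.

Emit:
apply_moves(
  steps=[-1, 0, 0.001, -0.002, 0, -1, 0, 0.001, -0.002, 0, -1, 0, 0.001, -0.002, 0, -1, 0, 0.001, -0.002, 0, -1, 0, 0.001, -0.002, 0, -1, 0, 0.001, -0.002, 0, -1, 0, 0.001, -0.002, 0, -1, 0, 0.001, -0.002, 0],
)

```text
t: 15.6
tcp_pos: [0.5002, 0.0233, 0.144]
ee_rot: [-3.134, -0.001, 1.922]
ft_force: [-8.7, -7.8, 1.9]
width: 0.0097
```

```bash
python3 - <<'E'
from h import *
s,p,R=tool(); print(s['t'],loc(p),s['ft_force'],s['width'],abs(s['dq']).max())
c=cam('top');L=loc(pts(c));a=.515
X=L[...,0]*np.cos(a)-L[...,2]*np.sin(a); Z=L[...,0]*np.sin(a)+L[...,2]*np.cos(a)  # flap frame
m=(abs(Z-.065)<.006)&(X>-.13)&(X<-.05)&(L[...,1]>.03)&(L[...,1]<.1)&(c['image'].max(-1)<80);print('knob',m.sum(),[np.median(v[m]) for v in(X,L[...,1],Z)] if m.any() else '')
print(ctrl.sign_off())
E
```

```text
15.6 [-0.19574429  0.00031849  0.09403774] [-8.65370435 -7.83204938  1.85370273] 0.009698024279006503 0.002482934635910514
knob 20 [np.float64(-0.09004984812332996), np.float64(0.07477631346380725), np.float64(0.0653074799145375)]
the job is handed in; nothing more can be done
None
```

I closed the vise, raised the plate to the pointer angle, and handed the job in at about 15.6 s with the plate still held in the gripper. The hand-in gives no verdict.

- **Jaw:** I pushed it until it met its hard stop, at 17.6 N with only 0.3 mm of further motion. The wrist view showed it touching the wooden block.
- **Lever:** I swept it clockwise to its stop, at 16.7 N. The knob was then at about y = +75 mm in the flap frame, which is the locked position.
- **Plate:** I pinched the lift bar with 60 N and raised it along its arc. Two camera fits put the plate at 0.508 and 0.511 rad, and the arm position gives about 0.52. I then nudged it up by under 1 mm.
- **Pointer:** The side view puts it at 0.518 to 0.525 rad, unchanged from the start, so the plate was within about 0.015 rad against the 0.06 limit.
- **Disagreements:** One top-view pointer estimate gave 0.568. I discounted it because it came from only 64 points, and a line fit to those same points gave 0.507. The last knob check (20 pixels) read x = -90 mm against the nominal -85. That would put the lever about 0.09 rad short of its stop, which is still within the 0.15 limit.
- **Bystanders:** The mandrel, jar and hammer appear in their original places in the last side view, though I did not measure their positions.

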